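Close the paint-tube case

TASK

The colours are all back in their places: push the lid of the larger open case, the one holding the row of paint tubes, down gently until it is fully shut, without slamming it or bearing down hard on it. Leave the smaller pencil case standing open as it is.

Things in the scene. Friction and masses are not known exactly. Their poses are not given: they have to be found in the camera images.
- tube_lid (a joint): opening angle (rad) of the paint-tube case's lid: 0 = shut, 1.57 = upright, stop at 1.9; starts at 1.1 to 1.75. Stiff hinge: the lid stays at any angle where it is left; 1 to 2 N at its free edge moves it. The lid is a flat plate without a handle, 150 mm from hinge to free edge, 250 mm along the hinge, 6 mm thick.
- tube_hinge (a point): middle of the hinge line of the paint-tube case (grey box 150 x 250 x 35 mm high holding white tubes, fixed on a pile of drawing pads 5 to 85 mm high): rim nearer the robot, at the underside of the shut lid. Axes fixed to the case: z up, x level across the box to where the free edge lands, away from the robot (yaw within 0.5), y along the hinge. The open lid's outer face looks to the robot.
- tube_edge (a point): middle of the free edge of the tube case's lid, on the lid's outer face (the face that is uppermost when shut, 6 mm above the hinge point then). Axes turn with the lid: x from hinge to free edge, z out of the outer face.
- pencil_edge (a point): middle of the free edge of the lid of the other, smaller open case (same grey plastic, 110 x 190 x 28 mm high, coloured pencils in it, on pads too, hinged on the robot's side too, 110 mm lid standing open). Leave it as it is. The cases stand side by side, at least 40 mm apart, either one on the left.

How it is judged:
By the outcome, as a careful person would: the job done as asked, in the order asked, and still so for the second after the job is handed in, with the robot touching nothing.
It also fails if it takes over 32 s, if anything falls off the work surface, if the arm or the gripper's body presses on something with over 40 N, if the wrist force passes 120 N, or if a joint passes its speed limit or range.

ROBOT

A 6-joint arm with a two-finger parallel gripper is mounted at the origin on the work surface. World frame = base frame: x ahead of the robot, y to its left, z up, the work surface at z = 0. Lengths are in m, angles in rad, forces in N, time in s.
With the tool pointing down it reaches from about 0.2 to 0.875 m from the base axis. Payload 3.4 kg.
Tool frame: the origin (TCP) lies on the centre line of the jaws, within the pads' length; the fingertips stand 14 mm ahead of it and the grasp point (between the pads) lies 5 mm behind it (r.tcp_to_tips is the distance from the TCP to the fingertips, in m); x points along the fingers, z is the direction in which the jaws open and shut, and the axes are right-handed (so a half turn about x gives the same grasp; the last joint's range is limited). The gripper opens to 94 mm and grips with 3 to 60 N. Pads are 16 mm wide; open, the fingers measure 119 mm over their backs; the gripper's body (75 mm by 177 mm) begins 78 mm behind the grasp point.
Start: joints at [-1.305, 0.276, 1.505, -0, 1.361, -0.121], TCP at [0.217, -0.533, 0.219] pointing down, gripper open.
Joint ranges: [-2.89, 2.89], [-0.75, 2.08], [0.22, 2.7], [-1.18, 4.32], [0.11, 2.71], [-2.7, 2.7]. Speed limits (rad/s): [2.57, 2.57, 3.14, 3.14, 3.14, 3.14].

INTERFACE

Orientations are given as a 3x3 rotation matrix whose columns are the frame's x, y, z axes.
In Python, from cell import r gives the robot as it stands.
- The arm moves only by the tool apply_moves, never from a script. Its argument "deltas" is a list of rows, each a list of 2 entries, a list of its own where there are three numbers: the shift along the tool's x, y, z in m, then the turn about the tool's x in rad. In form: [[[tx, ty, tz], roll], ...]. A call has 1 to 12 rows; each row shifts and turns the commanded pose from where the row before left it, along the tool's axes as they then stand; what a row does not reach is not made up. A row lasts 1/8 s, in which the tool goes at most 62.5 mm and 10.7 degrees, less where a joint would pass 70% of its speed; a pose out of reach is approached as far as the arm can. A call is refused whole if a number of a shift passes 0.0625 or a number of a turn 0.188, either way. A call with a gripper value outside its range is refused whole. "gripper" is the gripper's target within -1 to 1 (shut at 1, half-way at 0, fully open at -1), set as the call begins (left out, the last holds). The fingers move at their own pace and stop on an object; "grip_force" is the grip in N (left out, the last holds). Time passes only in rows, so rows that do not move let the fingers close. It gives the time, the measured TCP pose, the force and the opening at its end, in the units of the state.
- r.state(): the state, without advancing time (a new reading comes with each control period).
- r.grab_frame(name): name is "side" or "top"; returns the picture (420x560x3 uint8, blue, green, red); there is no depth.
- r.camera_params(name): a dict with "mtx" (3x3 intrinsics, pixels), "distortion" ([k1, k2, p1, p2, k3] as OpenCV has them; the pictures are not rectified), "xyz" and "attitude" of the camera in the world. Camera axes: x right, y up, looking along -z (the intrinsics and any distortion apply to the point x, -y, -z); pixel columns grow to the right and rows downward; lengths in m; the calibration is good to about 2 mm. A picture is of the moment at which its call begins. camera_params takes no time and is no camera call.
- r.job_done(): hands the job in, once; it reports no verdict.
The state is a dict: "time": time; "joints": joint angles; "joint_velocities": joint speeds; "joint_torque": joint torques, N m; "ee_pos": TCP position; "tool_rot": TCP orientation; "ft_force": force on the tool from outside, world axes, zero at the start; "ft_torque": the same for the moment, N m; "width": opening from 0.0 (shut) to 1.0 (fully open).
Only numpy, scipy, OpenCV 4.12 (cv2) and the standard library are available. Lean on these libraries where they do the work, as an engineer would, in place of code of your own. Each camera call takes 0.05 s, during which the arm holds its last target.

## Working session

There is one attempt and no reset: what is moved stays moved. The work goes in short steps, Python scripts to look and compute and a tool call to move; the robot and the scene stay as the last step left them, time stands still between calls to the robot, and variables do not carry over. Pictures are saved under pics/ and viewed, and the job is handed in when it is done.

Besides the shell and the picture viewer there is one more tool, called after ">>>" as a command line: name --argument value ..., lists and objects as JSON in quotes. apply_moves: Moves the arm, as the interface text tells. Its arguments: {"type":"object","properties":{"deltas":{"type":"array","items":{"type":"array"}},"gripper":{"type":"number"},"grip_force":{"type":"number"}},"required":["deltas"]}

```bash
mkdir -p pics; ls
python3 - <<'E'
from cell import r
import cv2
for n in("side","top"):
    cv2.imwrite(f"pics/{n}0.png",r.grab_frame(n)); print(r.camera_params(n))
print(r.state())
E
```

```text
pics
{'mtx': array([[533.2763439,   0.       , 275.2096732],
       [  0.       , 533.2763439, 211.0138965],
       [  0.       ,   0.       ,   1.       ]]), 'distortion': array([-0.21502458,  0.        ,  0.        ,  0.        ,  0.        ]), 'xyz': array([0.04320182, 0.49815074, 0.90172967]), 'attitude': array([[-0.74101072,  0.48381854, -0.46564227],
       [-0.67141011, -0.54474866,  0.50245136],
       [-0.01056272,  0.68495877,  0.72850526]])}
{'mtx': array([[396.17318243,   0.        , 281.8426944 ],
       [  0.        , 396.17318243, 211.17814903],
       [  0.        ,   0.        ,   1.        ]]), 'distortion': array([-0.10706487,  0.        ,  0.        ,  0.        ,  0.        ]), 'xyz': array([ 0.46864513, -0.00441733,  0.99135169]), 'attitude': array([[ 2.19269706e-02,  9.95993803e-01, -8.66922854e-02],
       [-9.99759295e-01,  2.17795067e-02, -2.64659080e-03],
       [-7.47872830e-04,  8.67294499e-02,  9.96231621e-01]])}
{'time': 0.1, 'joints': array([-1.30500689e+00,  2.76532169e-01,  1.50597857e+00,  7.89947756e-08,
        1.36073376e+00, -1.20991647e-01]), 'joint_velocities': array([ 0.00165822, -0.0030463 , -0.00386279,  0.0009916 ,  0.00045307,
       -0.00051829]), 'joint_torque': array([ 3.03279434e-03, -4.05448830e+01, -2.37778026e+01,  7.04844156e-02,
        2.99079472e-02, -4.32009142e-05]), 'ee_pos': array([ 0.21676578, -0.5320499 ,  0.21870215]), 'tool_rot': array([[-4.33817138e-04,  9.26128111e-01,  3.77208872e-01],
       [ 1.59386076e-03,  3.77209069e-01, -9.26126761e-01],
       [-9.99998636e-01,  1.99448757e-04, -1.63975901e-03]]), 'ft_force': array([0.37425433, 0.34377374, 0.56830204]), 'ft_torque': array([-0.02553173,  0.01033884, -0.03021845]), 'width': 0.999524456229328}
```

View pics/side0.png

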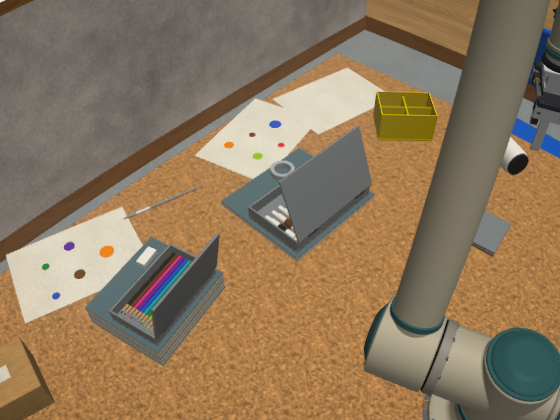

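View pics/top0.png

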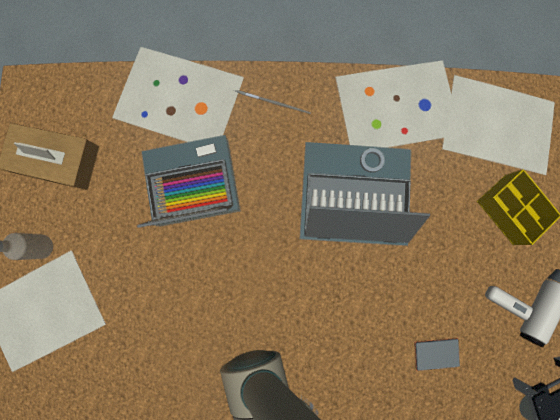

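The paint-tube case is on the right: in the top view at about (358,208), in the side view at about (310,205). The pencil case is at (190,185) in the top view. I'll zoom in to get the corners.

Run:
```python
import cv2
a=cv2.imread('pics/top0.png')[130:255,290:440]; cv2.imwrite('pics/tz.png',cv2.resize(a,None,fx=5,fy=4.8,interpolation=cv2.INTER_CUBIC)[:600])
a=cv2.imread('pics/side0.png')[120:265,215:385]; cv2.imwrite('pics/sz.png',cv2.resize(a,None,fx=4,fy=4,interpolation=cv2.INTER_CUBIC))
```

```text
(no output)
```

View pics/tz.png

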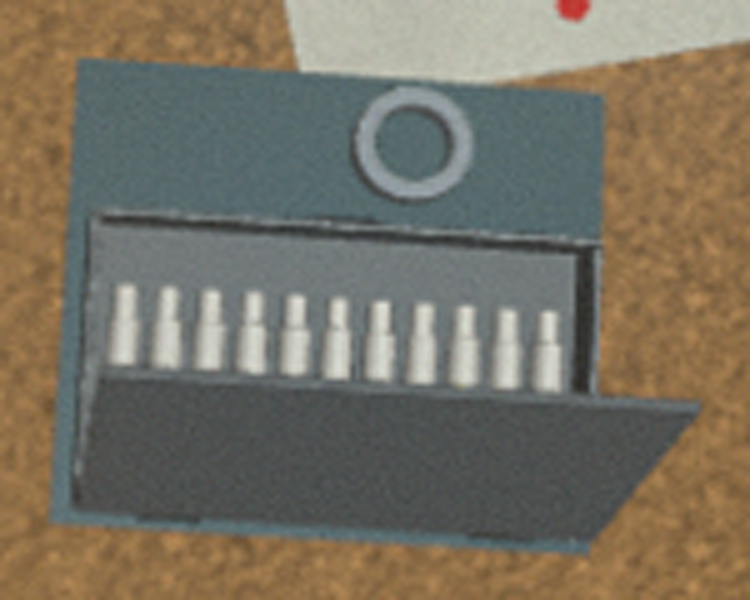

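View pics/sz.png

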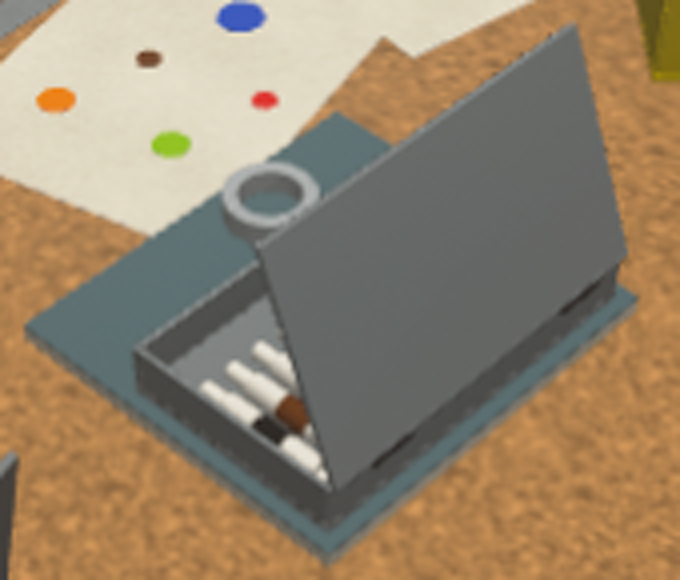

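```bash
cat > h.py <<'E'
import numpy as np,cv2
from scipy.optimize import least_squares
from cell import r
def proj(n,P):
    c=r.camera_params(n); R=c['attitude']@np.diag([1,-1,-1]); 
    rv=cv2.Rodrigues(R.T)[0]; return cv2.projectPoints(np.array(P,float),rv,-R.T@c['xyz'],c['mtx'],c['distortion'])[0][:,0]
def model(p):
    x,y,z,yaw,th=p; d=np.array([np.cos(th),0,np.sin(th)]);n=np.array([-np.sin(th),0,np.cos(th)]);Y=np.array([0,.125,0])
    P=dict(farL=np.array([.15,.125,0]),farR=np.array([.15,-.125,0]),eL=.15*d+.006*n+Y,eR=.15*d+.006*n-Y,iL=.15*d+Y,iR=.15*d-Y,hL=.006*n+Y,hR=.006*n-Y,bL=Y-[0,0,.035])
    c,s=np.cos(yaw),np.sin(yaw);R=np.array([[c,-s,0],[s,c,0],[0,0,1]])
    return {k:R@v+[x,y,z] for k,v in P.items()}
E
cat > fit.py <<'E'
from h import *
T=lambda u,v:(290+(u+.5)/5-.5,130+(v+.5)/4.8-.5)
S=lambda u,v:(215+(u+.5)/4-.5,120+(v+.5)/4-.5)
obs=[('top','farL',T(90,212)),('top','farR',T(602,243)),('top','eL',T(102,380)),('top','eR',T(695,409)),('top','iR',T(700,402)),('top','hR',T(590,545)),('top','hL',T(75,508)),
('side','eL',S(258,245)),('side','eR',S(575,27)),('side','hL',S(335,489)),('side','hR',S(627,255)),('side','farL',S(137,350)),('side','bL',S(328,527))]
def f(p):
    m=model(p); return np.concatenate([proj(c,[m[k]])[0]-o for c,k,o in obs])
s=least_squares(f,[.45,-.2,.06,0,1.3],loss='soft_l1')
print(s.x.round(4)); print(np.c_[f(s.x).reshape(-1,2)].round(1))
for k,v in model(s.x).items(): print(k,v.round(3))
E
python3 fit.py
```

```text
[ 0.4915 -0.1817  0.0443 -0.0434  1.1868]
[[ 0.4 -1.4]
 [-0.2 -0.8]
 [-0.3 -1.2]
 [ 1.2  0.6]
 [-0.1 -0.5]
 [ 0.2 -0.1]
 [-0.4  1.1]
 [ 0.2  0.8]
 [ 0.6 -1. ]
 [ 0.5  1.2]
 [ 0.6  0.1]
 [-1.1 -0.8]
 [-0.   1.4]]
farL [ 0.647 -0.063  0.044]
farR [ 0.636 -0.313  0.044]
eL [ 0.547 -0.059  0.186]
eR [ 0.537 -0.309  0.186]
iL [ 0.553 -0.059  0.183]
iR [ 0.542 -0.309  0.183]
hL [ 0.491 -0.057  0.047]
hR [ 0.48  -0.306  0.047]
bL [ 0.497 -0.057  0.009]
```

>>> apply_moves --deltas '[[[-0.01,0,0],0.143],[[-0.01,0,0],0.143],[[-0.01,0,0],0.144],[[0,0.015,-0.025],0],[[0,0.02,-0.04],0],[[0,0.025,-0.05],0],[[0,0.03,-0.05],0],[[0,0.03,-0.05],0],[[0,0.03,-0.05],0],[[0,0.025,-0.05],0],[[0,0.02,-0.04],0],[[0,0,0],0]]' --gripper 1 --grip_force 10

```text
time: 1.6
ee_pos: [0.4277, -0.1837, 0.2492]
tool_rot: [[-0.0, 0.999, -0.038], [0.001, -0.038, -0.999], [-1.0, -0.0, -0.001]]
ft_force: [-1.0, 0.1, -0.1]
width: 0.007
```

>>> apply_moves --deltas '[[[0.012,0,0],0],[[0.02,0,0],0],[[0.02,0,0],0],[[0.016,0.005,0],0],[[0,0.02,0],0],[[0,0.02,0],0],[[0,0.015,0],0],[[0,0.01,0],0],[[0,0,0],0]]'

```text
time: 2.72
ee_pos: [0.4978, -0.1893, 0.1815]
tool_rot: [[0.0, 0.999, -0.042], [-0.0, -0.042, -0.999], [-1.0, 0.0, 0.0]]
ft_force: [-0.6, -0.1, -0.5]
width: 0.006
```

Run:
```python
from cell import r
import cv2,numpy as np
a=r.grab_frame('side')[100:275,205:395];b=r.grab_frame('top')[130:265,285:435]
a=cv2.resize(a,(400,368));b=cv2.resize(b,(400,360));b=np.vstack([b,np.zeros((8,400,3),np.uint8)])
cv2.imwrite('pics/c1.png',np.hstack([a,b])); print(r.state()['ee_pos'],r.state()['ft_force'])
```

```text
[ 0.49666778 -0.18910197  0.18144745] [-0.36355117 -0.43063563 -0.60170247]
```

View pics/c1.png

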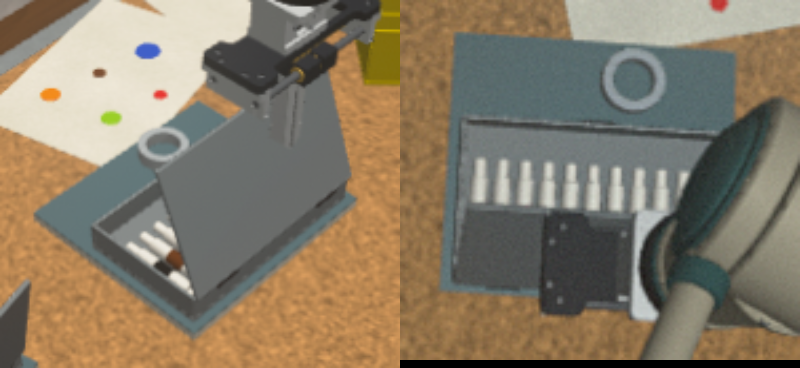

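The side view shows the shut fingertips just in front of the outer face, below the free edge. Next I'll work out the arc.

Run:
```python
import numpy as np
s=.13
th=np.concatenate([np.linspace(1.187,.2,21),[.16,.12,.09,.06,.04]])
x=s*np.cos(th)-.006*np.sin(th)-.008; z=s*np.sin(th)+.006*np.cos(th)+.0583
print(x[0],z[0])
for t,a,b,c,d in zip(th[1:],-np.diff(z),np.diff(x),x[1:],z[1:]): print(t.round(2),a.round(4),b.round(4),c.round(4),d.round(4))
```

```text
0.03511413045725283 0.1810891353292912
1.14 0.0023 0.006 0.0411 0.1788
1.09 0.0026 0.0059 0.047 0.1762
1.04 0.0029 0.0058 0.0528 0.1734
0.99 0.0031 0.0056 0.0584 0.1702
0.94 0.0034 0.0054 0.0638 0.1668
0.89 0.0037 0.0053 0.0691 0.1632
0.84 0.0039 0.0051 0.0741 0.1592
0.79 0.0042 0.0049 0.079 0.1551
0.74 0.0044 0.0047 0.0837 0.1506
0.69 0.0046 0.0044 0.0881 0.146
0.64 0.0048 0.0042 0.0923 0.1412
0.59 0.0051 0.004 0.0963 0.1361
0.55 0.0052 0.0037 0.1 0.1309
0.5 0.0054 0.0034 0.1035 0.1255
0.45 0.0056 0.0032 0.1066 0.1199
0.4 0.0057 0.0029 0.1095 0.1141
0.35 0.0059 0.0026 0.1122 0.1083
0.3 0.006 0.0023 0.1145 0.1023
0.25 0.0061 0.002 0.1165 0.0962
0.2 0.0062 0.0017 0.1182 0.09
0.16 0.0051 0.0012 0.1194 0.0849
0.12 0.0051 0.001 0.1203 0.0798
0.09 0.0039 0.0006 0.1209 0.076
0.06 0.0039 0.0005 0.1214 0.0721
0.04 0.0026 0.0002 0.1217 0.0695
```

>>> apply_moves --deltas '[[[0,0.012,0],0],[[0,0.008,0],0],[[0,0.005,0],0],[[0,0.003,0],0],[[0,0,0],0]]'

```text
time: 3.45
ee_pos: [0.5248, -0.1905, 0.1812]
tool_rot: [[-0.001, 0.999, -0.043], [0.0, -0.043, -0.999], [-1.0, -0.001, -0.0]]
ft_force: [-0.3, 0.3, 0.7]
width: 0.005
```

>>> apply_moves --deltas '[[[0,0.002,0],0],[[0.0023,0.006,0],0],[[0.0026,0.006,0],0],[[0.0029,0.0058,0],0],[[0.0031,0.0056,0],0],[[0,0,0],0]]'

```text
time: 4.2
ee_pos: [0.5512, -0.1917, 0.1702]
tool_rot: [[0.001, 0.999, -0.043], [-0.0, -0.043, -0.999], [-1.0, 0.001, 0.0]]
ft_force: [-0.1, -0.4, -0.5]
width: 0.004
```

```bash
cat > look.py <<'E'
from cell import r
import cv2,numpy as np,sys
a=r.grab_frame('side')[100:275,205:395];b=r.grab_frame('top')[130:265,285:435]
a=cv2.resize(a,(400,368));b=cv2.resize(b,(400,360));b=np.vstack([b,np.zeros((8,400,3),np.uint8)])
cv2.imwrite(f'pics/{sys.argv[1]}.png',np.hstack([a,b])); s=r.state();print(s['time'],s['ee_pos'],s['ft_force'])
E
python3 look.py c2
```

```text
4.3 [ 0.55094429 -0.19174163  0.17066568] [ 0.06874724  0.65178176 -0.12756149]
```

View pics/c2.png

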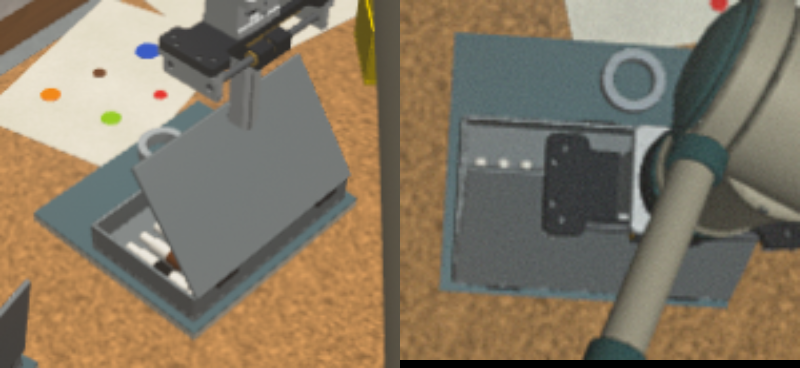

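The lid has moved with the finger, so the push works. I'll continue along the arc.

>>> apply_moves --deltas '[[[0.0034,0.0054,0],0],[[0.0037,0.0053,0],0],[[0.0039,0.0051,0],0],[[0.0042,0.0049,0],0],[[0.0044,0.0047,0],0],[[0.0046,0.0044,0],0],[[0.0048,0.0042,0],0],[[0.0051,0.004,0],0],[[0.0052,0.0037,0],0],[[0.0054,0.0034,0],0]]'

```text
time: 5.55
ee_pos: [0.5957, -0.1936, 0.1255]
tool_rot: [[0.0, 0.999, -0.043], [-0.0, -0.043, -0.999], [-1.0, 0.0, 0.0]]
ft_force: [-1.4, 0.1, -0.0]
width: 0.005
```

>>> apply_moves --deltas '[[[0.0056,0.0032,0],0],[[0.0057,0.0029,0],0],[[0.0059,0.0026,0],0],[[0.006,0.0023,0],0],[[0.0061,0.002,0],0],[[0.0061,0.0017,0],0],[[0.005,0.0012,0],0],[[0,0,0],0]]'

```text
time: 6.55
ee_pos: [0.6113, -0.1942, 0.085]
tool_rot: [[-0.0, 0.999, -0.043], [0.0, -0.043, -0.999], [-1.0, -0.0, -0.0]]
ft_force: [0.3, -0.5, -0.3]
width: 0.005
```

```bash
python3 look.py c3
```

```text
6.65 [ 0.61148127 -0.19432593  0.08555376] [ 0.14204098 -0.49057961 -0.75246011]
```

View pics/c3.png

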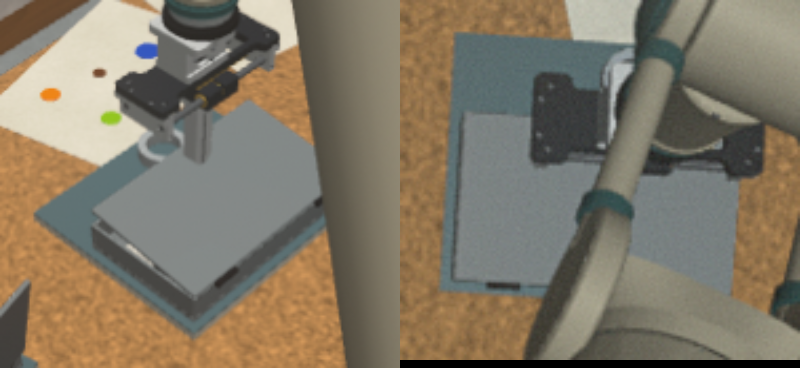

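The lid is nearly shut, with a thin gap at the left end. From here I'll use finer steps and watch the force.

>>> apply_moves --deltas '[[[0.003,0.0008,0],0],[[0.003,0.0006,0],0],[[0.003,0.0005,0],0],[[0.003,0.0004,0],0],[[0.002,0,0],0],[[0.002,0,0],0],[[0,0,0],0]]'

```text
time: 7.52
ee_pos: [0.6134, -0.1943, 0.0693]
tool_rot: [[-0.0, 0.999, -0.043], [0.0, -0.043, -0.999], [-1.0, -0.0, -0.0]]
ft_force: [-0.1, -0.4, 0.6]
width: 0.003
```

>>> apply_moves --deltas '[[[0.001,0,0],0],[[0.001,0,0],0],[[0,0,0],0]]'

```text
time: 7.9
ee_pos: [0.6135, -0.1943, 0.0682]
tool_rot: [[0.0, 0.999, -0.043], [-0.0, -0.043, -0.999], [-1.0, 0.0, 0.0]]
ft_force: [-1.9, 0.4, 4.6]
width: 0.01
```

>>> apply_moves --deltas '[[[0.0005,0,0],0],[[0,0,0],0]]'

```text
time: 8.15
ee_pos: [0.6136, -0.1943, 0.0682]
tool_rot: [[0.001, 0.999, -0.043], [-0.0, -0.043, -0.999], [-1.0, 0.001, 0.0]]
ft_force: [-2.4, 0.3, 7.6]
width: 0.005
```

```bash
python3 look.py c4
```

```text
8.25 [ 0.61355929 -0.19428818  0.06819874] [-1.53528906  1.46844445  7.8474631 ]
```

View pics/c4.png

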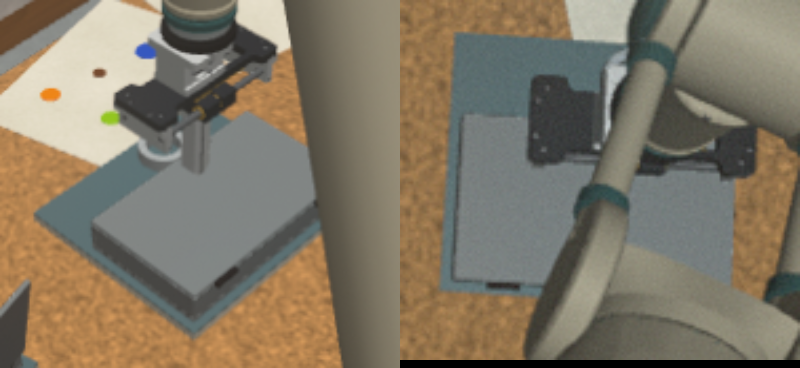

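The height stopped changing at 0.0682 while the force rose to about 8 N, and the gap is gone, so the lid is on its stop. I'll lift off and check.

>>> apply_moves --deltas '[[[-0.002,0,0],0],[[-0.01,0,0],0],[[-0.03,0,0],0],[[-0.04,0,0],0],[[-0.04,0,0],0],[[0,-0.02,0.02],0],[[0,-0.03,0.04],0],[[0,-0.03,0.05],0],[[0,-0.03,0.05],0],[[0,-0.03,0.05],0],[[0,-0.03,0.05],0],[[0,0,0],0]]'

```text
time: 9.75
ee_pos: [0.4301, -0.4505, 0.189]
tool_rot: [[-0.001, 0.999, -0.049], [-0.002, -0.049, -0.999], [-1.0, -0.0, 0.002]]
ft_force: [0.2, 0.4, 0.8]
width: 0.004
```

Run:
```python
from cell import r
import cv2,numpy as np
f=r.grab_frame('side');t=r.grab_frame('top')
cv2.imwrite('pics/s5.png',f); cv2.imwrite('pics/s5z.png',cv2.resize(f[150:270,205:395],None,fx=4,fy=4,interpolation=cv2.INTER_CUBIC)); cv2.imwrite('pics/t5.png',t); print(r.state()['time'],r.state()['ft_force'])
```

```text
9.85 [ 0.16283499 -0.2272953  -0.83124205]
```

View pics/s5z.png

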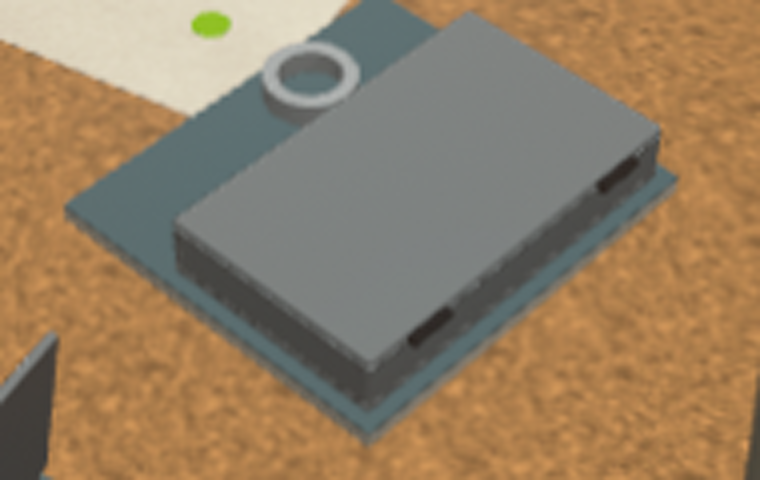

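View pics/t5.png

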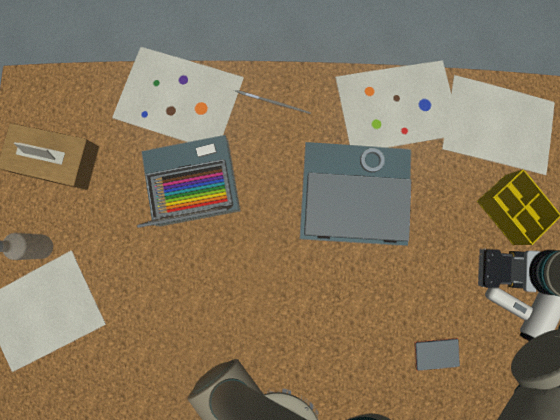

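View pics/s5.png

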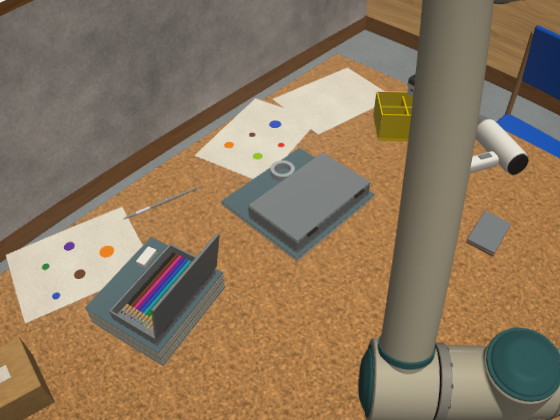

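The pencil case is unchanged. The stop height was 4 mm above my predicted value, so I'll check the remaining angle by fitting before handing in.

Run:
```python
import cv2
f=cv2.imread('pics/s5.png')
for i,(x,y) in enumerate([(240,190),(285,228)]):
    cv2.imwrite(f'pics/z{i}.png',cv2.resize(f[y:y+40,x:x+40],None,fx=14,fy=14,interpolation=cv2.INTER_CUBIC))
a=cv2.imread('pics/z0.png');b=cv2.imread('pics/z1.png')
import numpy as np
cv2.imwrite('pics/zz.png',cv2.resize(np.hstack([a,b]),(800,400)))
from h import *
for dz,th in((0,0),(0,.03),(.004,0)):
    m=model([.4915,-.1817,.0443+dz,-.0434,th])
    for k in('eL','eR','hL','hR','bL'): print(dz,th,k,proj('side',[m[k]])[0].round(1),proj('top',[m[k]])[0].round(1))
    fb=m['farL']-[0,0,.035];print('fb',proj('side',[fb])[0].round(1))
```

```text
0 0 eL [247.6 204.4] [308.2 171.9]
0 0 eR [321.8 151.8] [410.6 179. ]
0 0 hL [297.  240.5] [304.5 234.2]
0 0 hR [370.3 181.2] [408.4 240.7]
0 0 bL [296.6 252.8] [303.5 234.7]
fb [248.5 216.9]
0 0.03 eL [247.6 203. ] [308.3 171.7]
0 0.03 eR [322.  150.4] [411.2 178.8]
0 0.03 hL [297.1 240.5] [304.5 234.3]
0 0.03 hR [370.3 181.2] [408.4 240.8]
0 0.03 bL [296.6 252.8] [303.5 234.7]
fb [248.5 216.9]
0.004 0 eL [247.5 203.1] [308.3 171.6]
0.004 0 eR [321.9 150.5] [411.1 178.7]
0.004 0 hL [297.  239.2] [304.6 234.1]
0.004 0 hR [370.5 179.9] [408.9 240.7]
0.004 0 bL [296.6 251.6] [303.6 234.6]
fb [248.4 215.7]
```

View pics/zz.png

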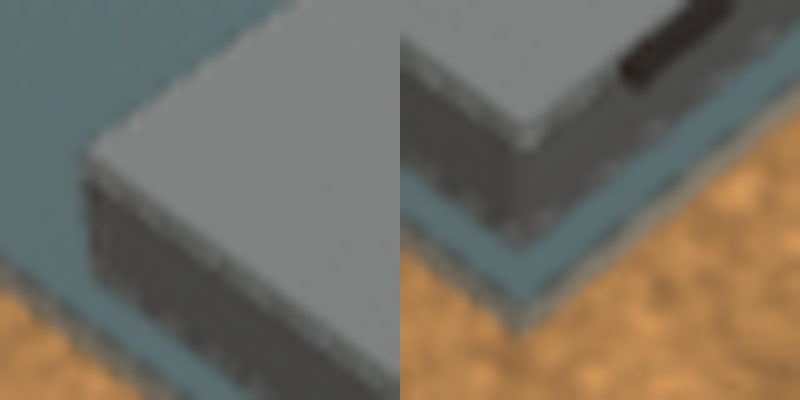

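Run:
```python
from cell import r
print(r.tcp_to_tips,r.state()['ee_pos'])
```

```text
0.014 [ 0.43228727 -0.4469442   0.18899675]
```

There's time to probe: I'll touch lightly near the hinge. If the height there matches the height at the free edge, the lid lies flat.

>>> apply_moves --deltas '[[[0,0.008,-0.027],0],[[0,0.016,-0.045],0],[[0,0.016,-0.045],0],[[0,0.016,-0.045],0],[[0,0.016,-0.045],0],[[0,0.016,-0.035],0],[[0.02,0,-0.015],0],[[0.035,0,0],0],[[0.035,0,0],0],[[0.015,0,0],0],[[0.008,0,0],0],[[0,0,0],0]]'

```text
time: 11.35
ee_pos: [0.532, -0.1937, 0.0763]
tool_rot: [[0.001, 0.999, -0.043], [-0.0, -0.043, -0.999], [-1.0, 0.001, 0.0]]
ft_force: [0.3, -0.4, -0.2]
width: 0.004
```

>>> apply_moves --deltas '[[[0.002,0,0],0],[[0.002,0,0],0],[[0,0,0],0]]'

```text
time: 11.72
ee_pos: [0.5316, -0.194, 0.0722]
tool_rot: [[0.0, 0.999, -0.043], [-0.0, -0.043, -0.999], [-1.0, 0.0, 0.0]]
ft_force: [-0.4, -0.5, -0.4]
width: 0.003
```

>>> apply_moves --deltas '[[[0.001,0,0],0],[[0.001,0,0],0],[[0.001,0,0],0],[[0,0,0],0]]'

```text
time: 12.22
ee_pos: [0.5315, -0.1938, 0.0688]
tool_rot: [[-0.0, 0.999, -0.043], [0.0, -0.043, -0.999], [-1.0, -0.0, -0.0]]
ft_force: [0.1, 0.5, 0.9]
width: 0.004
```

>>> apply_moves --deltas '[[[0.0005,0,0],0],[[0.0005,0,0],0],[[0,0,0],0]]'

```text
time: 12.6
ee_pos: [0.5316, -0.1939, 0.0683]
tool_rot: [[0.0, 0.999, -0.043], [-0.0, -0.043, -0.999], [-1.0, 0.0, 0.0]]
ft_force: [-0.9, 0.2, 3.3]
width: 0.007
```

The lid stops the finger at 0.0683 near the hinge and 0.0682 near the free edge, so it lies flat and shut. I'll lift clear and hand in.

>>> apply_moves --deltas '[[[-0.002,0,0],0],[[-0.01,0,0],0],[[-0.03,0,0],0],[[-0.04,0,0],0],[[-0.04,0,0],0],[[-0.02,0,0],0],[[0,0,0],0],[[0,0,0],0]]'

```text
time: 13.6
ee_pos: [0.5309, -0.1935, 0.2092]
tool_rot: [[-0.001, 0.999, -0.043], [0.001, -0.043, -0.999], [-1.0, -0.001, -0.001]]
ft_force: [-0.3, -0.7, -0.0]
width: 0.006
```

```bash
python3 look.py c6; python3 -c "
from cell import r
print(r.job_done())"
```

```text
13.7 [ 0.53077497 -0.19344661  0.20860045] [ 0.24908735 -0.27082278  0.25304358]
the job is handed in; nothing more can be done
None
```

View pics/c6.png

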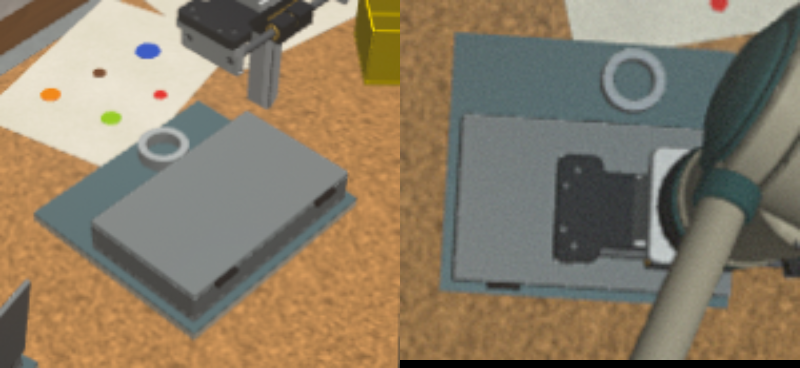

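The paint-tube case is shut, and I handed the job in at about 13.7 s with the gripper clear of everything. I swung the lid down with the closed fingertips along an arc, slowing near the end. The final press peaked at about 8 N.

- **Lid flat:** it stopped the finger at a TCP height of 0.0682 m near the free edge and 0.0683 m near the hinge. The last pictures show no gap.
- **One disagreement:** that height is about 4 mm above what my camera fit predicted. The picture check of the remaining tilt was too coarse to settle it, so I added the touch near the hinge (about 3 N).
- **Pencil case:** it was still standing open, unchanged, in the full pictures taken after the lid closed. I did not picture it whole again after that last touch, which was well away from it.

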